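# Seat an angle bracket in the drilling jig and hold it

### The arm

A 6-joint arm with a two-finger parallel gripper is mounted at the origin on a cart in front of the work surface, level with it; the furniture and walls round the work are solid. World frame = base frame: x ahead of the robot, y to its left, z up, the work surface at z = 0. Lengths are in m, angles in rad, forces in N, time in s.
With the tool pointing down it reaches from about 0.325 to 0.875 m from the base axis. Payload 4.4 kg.
Tool frame: the origin (TCP) lies on the mounting face of the last link; the fingertips stand 173 mm ahead of it and the grasp point (between the pads) lies 155 mm ahead of it; z points along the fingers, y is the direction in which the jaws open and shut (so a half turn about z gives the same grasp; the last joint's range is limited). The gripper opens to 85 mm and grips with 20 to 120 N. Pads are 22 mm wide; open, the fingers measure 114 mm over their backs; the gripper's body (76 mm by 85 mm) begins 54 mm behind the grasp point. The pads swing forward as they close: fully open they stand 13 mm farther back than shut.
Start: joints at [-1.341, 0.207, 1.542, -0, 1.393, -0.15], TCP at [0.214, -0.534, 0.405] pointing down, gripper open.
Joint ranges: [-2.73, 2.73], [-0.86, 2.22], [0.23, 2.46], [-1.11, 4.25], [0.08, 2.63], [-2.82, 2.82]. Speed limits (rad/s): [2.79, 2.79, 3.14, 3.14, 3.14, 3.14].

### API

Orientations are given as a rotation vector (axis times angle).
In Python, from station import ctrl, get_image, order, finder gives the robot as it stands.
- The arm moves only by the shell command python3 -m pendant 'ROWS' [FORCE]. ROWS is JSON, a list of rows, each an object of numbers: "claw": the opening, from -1 (shut) to 1 (fully open); "dx", "dy", "dz": the shift along the tool's x, y, z as a fraction of full scale; "rx", "ry", "rz": the turn, a rotation vector about the tool's x, y, z as a fraction of full scale. In form: [{"claw": .., "dx": .., "dy": .., "dz": .., "rx": .., "ry": .., "rz": ..}, ...]. A call has 1 to 5 rows; each row is the pose to reach, as a shift and turn from the pose commanded when the call began, along the tool's axes at that moment, turning the shorter way round; what a row does not reach only later rows make up. Full scale, the value 1, is 0.2 m for a shift and pi rad for a turn. A row lasts 1/8 s, in which the tool goes at most 62.5 mm and 10.7 degrees, less where a joint would pass 70% of its speed; a pose out of reach is approached as far as the arm can. A call with a number of a shift or a turn outside -1 to 1 is refused whole. A call with a gripper value outside its range is refused whole. The fingers move at their own pace and stop on an object; FORCE is the grip in N (left out, the last holds). Time passes only in rows, so rows that repeat a pose let the fingers close. It gives the time, the measured TCP pose, the force and the opening at its end, in the units of the state.
- ctrl.state(): the state, without advancing time (a new reading comes with each control period).
- get_image(name): name is "scene" or "top" or "wrist"; returns a dict with "img" (480x640x3 uint8, blue, green, red), "fx", "fy", "cx", "cy" (pixels), "R" (3x3) and "t" (3): a world point X has camera coordinates R X + t. Camera axes: x right, y down, z forward; pixel columns grow to the right and rows downward; lengths in m; the calibration is good to about 2 mm. The wrist camera is an equidistant fisheye: a pixel r from the principal point sees the ray r / f radians off the axis. A picture is of the moment at which its call begins. There is no depth.
- order.finish_job(): hands the job in, once; it reports no verdict.
Trained networks look in a picture, given as the dict that the camera call returned (one of the last four; its "shot" number tells which), for a name from the list of things; names that differ only in an ending like _2 or _b are one class to them, and where a whole thing is asked for, a point or a joint stands for the part that bears it (a point fixed in the world has none). Each returns a list of dicts, best first, with "conf" (0 to 1); they miss things now and then, are a little off and sometimes report something else, mostly with a low value. They report only what shows in the picture. A call takes as long as a camera call.
- finder.find_in(label, picture): "point" ([x, y, z] in m, in world coordinates, good to about 4 mm: the middle of the surface that is visible of it).
- finder.outline_of(label, picture): "region" (480x640 bool, what is visible of it).
- finder.tip_of(label, picture): "point" ([x, y, z] in m, in world coordinates, good to about 4 mm: a listed point, or the origin of a listed thing).
The state is a dict: "t": time; "q": joint angles; "dq": joint speeds; "effort": joint torques, N m; "ee_pos": TCP position; "ee_rot": TCP orientation; "ft_force": force on the tool from outside, world axes, zero at the start; "ft_torque": the same for the moment, N m; "opening": opening from 0.0 (shut) to 1.0 (fully open).
Only numpy, scipy, OpenCV 4.12 (cv2) and the standard library are available. Lean on these libraries where they do the work, as an engineer would, in place of code of your own. Each camera call takes 0.05 s, during which the arm holds its last target.

### The job

Swing the black flip stop of the drilling jig fully down in front of its fence, so that the two form a corner. Then pick up the aluminium angle bracket, set its flat leg flat on the plywood board with the upright leg on the robot's side, and push it into the corner, far edge against the fence and left end against the stop; finish while still gripping it and pressing it firmly against both, ready for drilling. Leave the try square and the calliper where they lie.

Things in the scene. Friction and masses are not known exactly. Their poses are not given: they have to be found in the camera images.
- jig: drilling jig fixed to the bench: plywood board 220 mm deep (x) by 340 mm wide (y), 18 mm thick, with a fence along its far edge. Origin: centre of the board's underside. x points from the robot's side to the fence (square to it), y along the fence to the left, z up. The work stands on the board's top, z = 18 mm. Low screw heads do not matter.
- fence: slotted aluminium fence, 340 long (y), 30 thick, 40 mm high, fixed on the board; its front face (toward the robot) is at jig x = 70 mm, its top 58 mm over the bench. Origin: centre of its underside, jig (85, 0, 18) mm; axes as the jig's. A steady push of 5 to 12 N toward the fence and as much toward the stop is right; the bracket sticks on the board if it is pressed down hard (friction about 0.6).
- jig_corner (a point): the corner to fill, where the fence's front face, the right face of the lowered stop and the board's top meet: jig (70, 60, 18) mm. Axes as the jig's.
- flip_stop (a joint): hinge of the flip stop, axis along the fence. 0 = fully down, hanging in front of the fence (end stop); pi/2 = level, sticking out toward the robot; pi = upright; 3.4 = leaning back over the fence (other end stop). Starts between 1.9 and 3.3. Friction (0.05 N m) keeps it where it is left: it must be pushed all the way round and down, about 2 N at the blade.
- stop_pivot (a point): point on the flip stop's hinge axis, midway across its width: jig (58, 69, 64) mm, axes as the jig's. Just left of the stop, on top of the fence, sits its fixed steel carriage with a low black thumb nut, top 77 mm over the bench.
- bracket_leg (a point): middle of the bracket's upright leg, where it is gripped (across its 8 mm thickness, along the bracket's x); 39 mm above the bracket's underside. Axes as the bracket's.
- bracket: loose aluminium angle bracket, about 0.28 kg, standing on its flat leg: flat leg 70 mm deep (x) by 90 mm long (y), 8 mm thick; upright leg 8 mm thick, 90 mm long, top 70 mm above the underside, at the near edge (x -35 to -27 mm), with two 9 mm holes. Origin: centre of the flat leg's underside (35 mm from the far edge, 45 mm from either end). x points from the upright leg to the flat leg's far edge (away from the robot, within 0.6 rad), y to the left, z up.
- bracket_corner (a point): far left lower corner of the bracket's flat leg: bracket (35, 45, 0) mm; it goes to jig_corner.
- try_square: bystander: try square, wooden stock and steel blade, 75 x 145 x 14 mm, lying near the bench's front edge; leave alone.
- calliper: bystander: calliper, 65 x 190 x 16 mm, lying behind the jig; leave alone.
- stop_blade (a point): centre of the black blade of the flip stop, turning with the hinge; when down its axes are the jig's and it lies 7 mm on the robot's side of the hinge axis and 20 mm below it. Blade: 18 mm wide (y), 36 mm deep (x), 48 mm long (z); from the hinge axis it reaches 44 mm to its free end, and its face that is in front when down (on top when level) is 25 mm from the axis. When down it ends 2 mm above the board; its right side is the stopping face.

How it is judged:
On the way, in this order (a step that is already met when the one before it is completed fails the run):
1. the flip stop is swung fully down (value of joint flip_stop below 0.06 rad), for 0.2 s.
2. after that, the bracket is brought to the corner (distance between bracket_corner and jig_corner below 0.03 m), for 0.2 s.
At the end, for the whole second after the job is handed in: At the end: stop down (below 0.06 rad); gripped bracket's corner within 5 mm of the jig's corner, bracket flat and square to the jig within 0.035 rad; more than 1 N between bracket and fence, bracket and stop, and fingers and bracket, through the last second (value of joint flip_stop below 0.06 rad and contact force between bracket and fence above 1 N and contact force between bracket and flip_stop above 1 N and contact force between the fingers and bracket above 1 N and distance between bracket_corner and jig_corner below 0.005 m and angle between the y axis of bracket and the y axis of jig, either way round below 0.035 rad and angle between bracket's own z axis and vertical below 0.035 rad); the arm keeps its last pose, push and grip.
It fails at once if the try square or the calliper is moved by more than 30 mm (distance of any of try_square, calliper from where it was at the start of the episode above 0.03 m).
It also fails if it takes over 64 s, if anything falls off the work surface, if the arm or the gripper's body presses on something with over 40 N, if the wrist force passes 120 N, or if a joint passes its speed limit or range.

## Working session

There is one attempt and no reset: what is moved stays moved. The work goes in short steps, Python scripts to look and compute and a shell command to move; the robot and the scene stay as the last step left them, time stands still between calls to the robot, and variables do not carry over. Pictures are saved under pics/ and viewed, and the job is handed in when it is done.

```bash
ls; mkdir -p pics; cat > h.py <<'E'
import numpy as np,cv2
from scipy.spatial.transform import Rotation as Ro
from station import ctrl,get_image,order,finder
def save(p,n): cv2.imwrite('pics/'+n+'.png',p['img'])
def proj(p,X):
    c=p['R']@np.array(X)+p['t']; return p['fx']*c[0]/c[2]+p['cx'],p['fy']*c[1]/c[2]+p['cy']
E
python3 - <<'E'
from h import *
s=ctrl.state(); print({k:np.round(v,3) for k,v in s.items()})
for n in ('scene','top'):
    p=get_image(n); save(p,n+'0')
    print(n,'cam',np.round(-np.array(p['R']).T@p['t'],3))
    for l in ('jig','fence','jig_corner','stop_pivot','stop_blade','bracket','bracket_leg','bracket_corner','try_square','calliper'):
        r=finder.tip_of(l,p); print(l,[(np.round(a['point'],4).tolist(),round(a['conf'],2)) for a in r[:2]])
E
```

```text
pics
{'t': np.float64(0.0), 'q': array([-1.341,  0.207,  1.543, -0.   ,  1.393, -0.15 ]), 'dq': array([-0.001,  0.001, -0.   ,  0.   ,  0.   ,  0.001]), 'effort': array([ 1.0000e-03, -3.8303e+01, -2.9159e+01, -0.0000e+00,  1.0000e-02,
        0.0000e+00]), 'ee_pos': array([ 0.214, -0.533,  0.404]), 'ee_rot': array([-3.083, -0.594,  0.   ]), 'ft_force': array([0.07 , 0.373, 0.427]), 'ft_torque': array([-0.018,  0.028,  0.011]), 'opening': np.float64(0.996)}
scene cam [0.197 0.646 0.88 ]
jig [([0.5699, 0.1005, 0.0024], 0.79)]
fence [([0.6589, 0.0973, 0.0174], 0.9)]
jig_corner [([0.6488, 0.1589, 0.0184], 0.67), ([0.6362, 0.1638, 0.0628], 0.4)]
stop_pivot [([0.6349, 0.1624, 0.0614], 0.76), ([0.4948, -0.1997, -0.0024], 0.2)]
stop_blade [([0.647, 0.1591, 0.0777], 0.62)]
bracket [([0.4653, -0.2512, 0.002], 0.66)]
bracket_leg [([0.6564, 0.0941, 0.0173], 0.73), ([0.4385, -0.2548, 0.042], 0.6)]
bracket_corner [([0.495, -0.2041, -0.0036], 0.89)]
try_square [([0.3765, -0.0989, 0.0007], 0.79), ([0.6514, 0.158, 0.0173], 0.25)]
calliper [([0.7976, -0.0765, -0.0014], 0.86), ([0.6489, 0.1634, 0.0168], 0.71)]
top cam [ 0.464 -0.057  0.997]
jig [([0.574, 0.0999, -0.001], 0.65)]
fence [([0.6585, 0.0913, 0.0217], 0.67)]
jig_corner []
stop_pivot [([0.6408, 0.163, 0.0629], 0.98)]
stop_blade [([0.648, 0.1638, 0.0856], 0.84)]
bracket [([0.4664, -0.2505, -0.0014], 0.87)]
bracket_leg [([0.4349, -0.2546, 0.0376], 0.97)]
bracket_corner [([0.5004, -0.1996, 0.0024], 0.55)]
try_square [([0.4665, -0.2509, -0.0012], 0.72), ([0.3736, -0.1014, -0.0031], 0.64)]
calliper [([0.8016, -0.0797, -0.0011], 0.55)]
```

View pics/scene0.png

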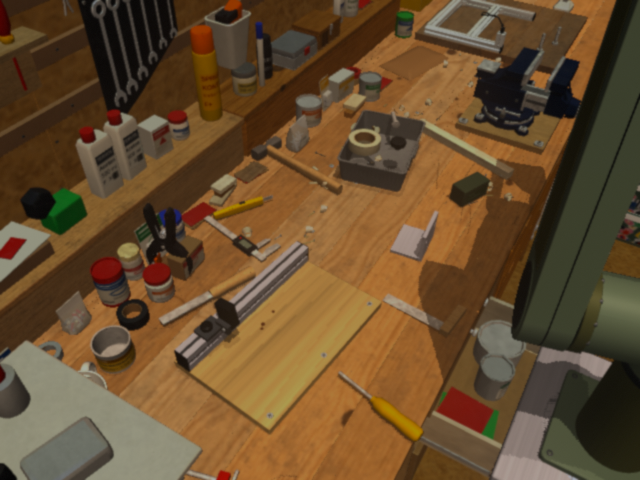

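View pics/top0.png

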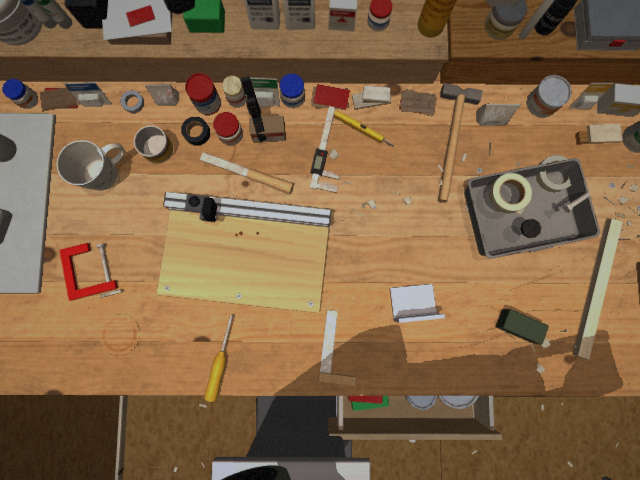

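The pictures show the jig at roughly (165–330, 195–310) in the top view and the bracket at (415, 303). The stop is up, near (207, 208). Next I'll refine the poses.

```bash
python3 - <<'E'
from h import *
p=get_image('top'); q=get_image('scene')
np.savez('cams.npz',**{a+k:c[k] for a,c in (('t',p),('s',q)) for k in ('R','t','fx','fy','cx','cy','img')})
a=cv2.resize(p['img'][180:330,140:350],None,fx=3.8,fy=3.8,interpolation=cv2.INTER_CUBIC);cv2.imwrite('pics/z1.png',a)
b=cv2.resize(p['img'][270:335,375:455],None,fx=9,fy=9,interpolation=cv2.INTER_CUBIC);cv2.imwrite('pics/z2.png',b)
c=cv2.resize(q['img'][230:440,160:400],None,fx=2.85,fy=2.85,interpolation=cv2.INTER_CUBIC);cv2.imwrite('pics/z3.png',c)
d=cv2.resize(q['img'][200:270,380:450],None,fx=8,fy=8,interpolation=cv2.INTER_CUBIC);cv2.imwrite('pics/z4.png',d)
for n,pp in (('top',p),('scene',q)):
  for l in('jig','bracket','fence','flip_stop'):
    m=finder.outline_of(l,pp)
    for r in m[:1]:
      M=r['region'].astype(np.uint8); cs,_=cv2.findContours(M,cv2.RETR_EXTERNAL,cv2.CHAIN_APPROX_NONE)
      cc=max(cs,key=cv2.contourArea); print(n,l,r['conf'],M.sum(),cv2.approxPolyDP(cc,3,True)[:,0].tolist())
      np.save(f'm_{n}_{l}.npy',M)
E
```

```text
top jig 0.69 14381 [[170, 211], [158, 294], [319, 310], [327, 227], [220, 216], [215, 213], [212, 199], [195, 194], [186, 197], [185, 209], [189, 212]]
top bracket 0.82 1550 [[432, 286], [391, 288], [394, 320], [442, 318], [435, 312]]
top fence 0.9 2396 [[211, 197], [220, 215], [320, 226], [330, 222], [331, 212], [326, 209]]
top flip_stop 0.63 301 [[205, 198], [201, 213], [206, 221], [214, 221], [216, 205], [211, 198]]
scene jig 0.64 3416 [[307, 245], [295, 241], [231, 298], [240, 323], [307, 261]]
scene bracket 0.89 1068 [[437, 214], [434, 213], [426, 230], [404, 226], [391, 252], [421, 259]]
scene fence 0.85 3249 [[306, 246], [295, 242], [231, 299], [240, 321], [307, 261]]
scene flip_stop 0.91 487 [[218, 298], [214, 303], [218, 316], [234, 328], [239, 322], [234, 305]]
```

View pics/z1.png

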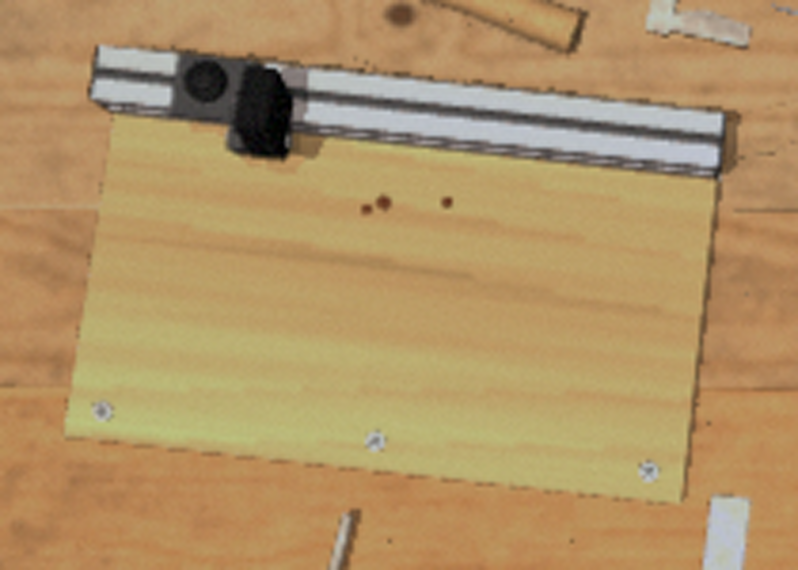

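View pics/z2.png

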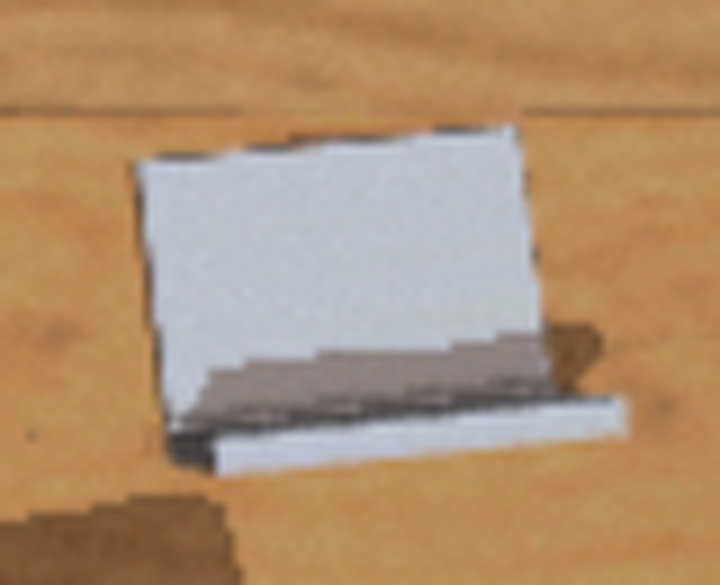

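View pics/z3.png

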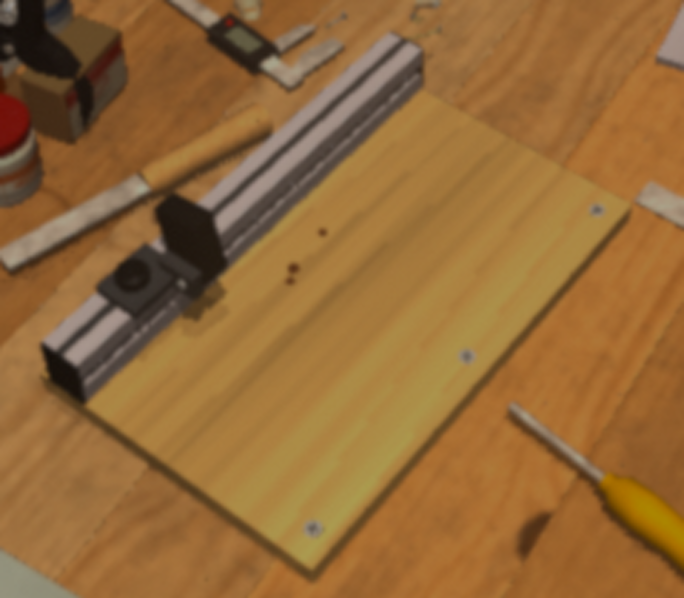

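View pics/z4.png

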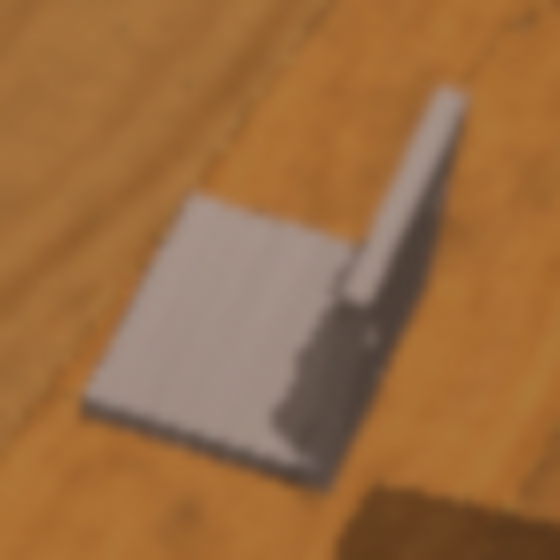

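```bash
cat > fit.py <<'E'
from h import *
from scipy.optimize import least_squares
d=np.load('cams.npz')
cam={a:{k:d[a+k] for k in('R','t','fx','fy','cx','cy')} for a in 'ts'}
def pix(z,u,v):
    ox,oy,s={1:(140,180,3.8),2:(375,270,9),3:(160,230,2.85),4:(380,200,8)}[z]
    return ox+(u+.5)/s-.5, oy+(v+.5)/s-.5
def fit(obs,x0):
    def f(x,raw=False):
        R=Ro.from_euler('z',x[2]).as_matrix();r=[]
        for z,u,v,P in obs:
            X=R@(np.array(P)/1000.)+[x[0],x[1],0]
            r.append(np.array(proj(cam['t' if z<3 else 's'],X))-pix(z,u,v))
        return np.ravel(r)
    s=least_squares(f,x0,loss='soft_l1'); print(np.round(s.x,4)); print(np.round(f(s.x).reshape(-1,2),1).tolist()); return s.x
if __name__=='__main__':
    J=[(1,66,437,(-110,170,18)),(1,683,501,(-110,-170,18)),(1,725,112,(100,-170,58)),(1,719,172,(70,-170,58)),(1,99,45,(100,170,58)),(1,93,98,(70,170,58))]
    J3=[(3,629,208,(-110,-170,18)),(3,310,566,(-110,170,18)),(3,43,347,(100,170,58)),(3,82,364,(70,170,58)),(3,392,35,(100,-170,58)),(3,422,55,(70,-170,58))]
    fit(J,[.57,.1,-.09]);fit(J3,[.57,.1,-.09]);j=fit(J+J3,[.57,.1,-.09])
    B=[(2,135,163,(35,45,8)),(2,517,127,(35,-45,8)),(2,217,473,(-35,45,70)),(2,629,435,(-35,-45,70)),(2,622,396,(-27,-45,70)),(2,213,435,(-27,45,70))]
    B4=[(4,195,192,(35,-45,8)),(4,85,403,(35,45,8)),(4,325,490,(-35,45,0)),(4,345,290,(-27,45,70)),(4,370,303,(-35,45,70)),(4,440,88,(-27,-45,70)),(4,467,97,(-35,-45,70))]
    fit(B,[.466,-.25,.1]);fit(B4,[.466,-.25,.1]);b=fit(B+B4,[.466,-.25,.1])
    np.savez('poses.npz',j=j,b=b)
    # blade drawing for angles
    R=Ro.from_euler('z',j[2]).as_matrix()
    im=cv2.imread('pics/z3.png')
    p=cam['s'];
    Rj=lambda P:R@(np.array(P)/1000.)+[j[0],j[1],0]
    for n,P in dict(corner=(70,60,18),pivot=(58,69,64)).items(): print(n,np.round(Rj(P),4))
    outs=[]
    for th in (1.9,2.3,2.7,3.0,3.3):
        m=im.copy()
        def pt(a,y,zz): # down: a = toward robot (-x), zz = below axis ; rotate by th
            # at down: offset (-a, -zz). th=pi/2: level toward robot: free end dir (-x). 
            dx=-np.sin(th)*zz - np.cos(th)*a ; dz=-np.cos(th)*zz + np.sin(th)*a
            u,v=proj(p,Rj((58+dx,69+y,64+dz)))
            return int((u+.5-160)*2.85-.5),int((v+.5-230)*2.85-.5)
        for y in(-9,9):
            pts=[pt(a,y,z) for a,z in((25,-4),(25,44),(-11,44),(-11,-4))]
            cv2.polylines(m,[np.array(pts)],True,(0,255,0) if y<0 else (0,0,255),1)
        m=cv2.resize(m[150:360,50:300],None,fx=1.05,fy=1.05); cv2.putText(m,str(th),(5,20),0,.6,(255,255,255),2);outs.append(m)
    outs.append(outs[0]*0)
    cv2.imwrite('pics/blade.png',np.vstack([np.hstack(outs[:3]),np.hstack(outs[3:])]))
E
python3 fit.py
```

```text
[ 0.5743  0.1007 -0.1048]
[[-0.8, -0.1], [0.4, 1.0], [0.5, 0.1], [0.5, -1.3], [-0.1, -0.2], [-0.8, 0.2]]
[ 0.5741  0.1045 -0.1084]
[[2.0, -0.7], [0.5, 2.4], [-1.0, -1.3], [-2.3, 1.7], [-0.3, -0.9], [0.9, -1.6]]
[ 0.5746  0.1017 -0.1056]
[[-1.3, -0.3], [-0.2, 0.9], [0.1, -0.0], [0.1, -1.4], [-0.5, -0.4], [-1.2, -0.0], [2.2, -2.0], [1.6, 0.8], [-0.1, -2.3], [-1.3, 0.6], [-0.0, -1.8], [1.2, -2.6]]
[ 0.469  -0.2518  0.0996]
[[0.1, -0.2], [0.2, -0.3], [-0.1, 0.2], [-0.1, -0.1], [0.1, 0.1], [-0.2, 0.3]]
[ 0.4704 -0.2513  0.1071]
[[-0.5, -0.1], [-0.2, -1.0], [0.8, 0.8], [-0.6, 0.6], [0.1, 0.2], [0.1, -0.3], [0.4, -0.4]]
[ 0.4697 -0.2516  0.102 ]
[[-0.0, -0.5], [0.0, -0.7], [-0.2, -0.1], [-0.2, -0.5], [0.0, -0.3], [-0.2, -0.0], [-0.0, -0.1], [0.2, -1.0], [1.0, 0.9], [-0.3, 0.7], [0.4, 0.2], [0.6, -0.2], [0.8, -0.2]]
corner [0.6506 0.154  0.018 ]
pivot [0.6396 0.1642 0.064 ]
```

View pics/blade.png

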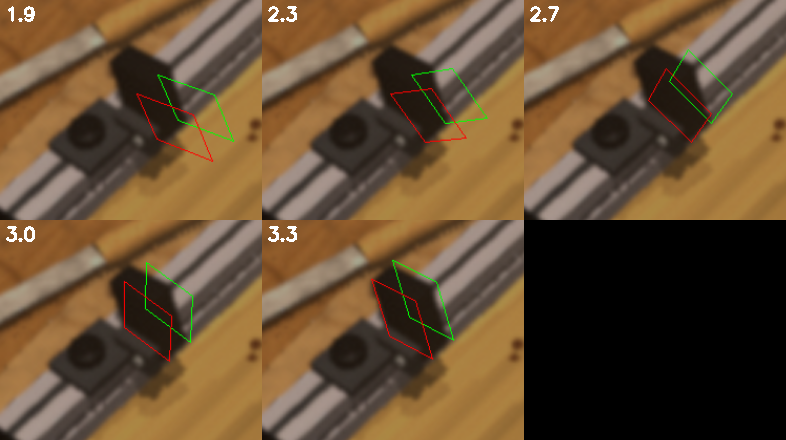

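```bash
cat > calc.py <<'E'
from h import *
P=np.load('poses.npz'); J=P['j'];B=P['b']
def frame(o): return Ro.from_euler('z',o[2]).as_matrix(), np.array([o[0],o[1],0])
def toW(o,p): R,t=frame(o); return R@(np.array(p)/1000.)+t
def tgt(o,p,off=0.173,sgn=1,yaw=0):
    """tool-down TCP so that point 'off' ahead is at p(mm) in frame o; tool y = sgn * frame x"""
    R,_=frame(o); R=R@Ro.from_euler('z',yaw).as_matrix(); y=sgn*R[:,0]; z=np.array([0,0,-1.]); x=np.cross(y,z)
    return toW(o,p)+[0,0,off], np.c_[x,y,z]
def row(T,s=None,base=None):
    s=s or ctrl.state(); p0=np.array(s['ee_pos']); R0=Ro.from_rotvec(s['ee_rot']).as_matrix()
    if base is not None: p0,R0=base
    d=R0.T@(T[0]-p0)/.2; r=Ro.from_matrix(R0.T@T[1]).as_rotvec()/np.pi
    return np.round(np.r_[d,r],4).tolist()
E
python3 - <<'E'
from calc import *
s=ctrl.state(); R=Ro.from_rotvec(s['ee_rot']).as_matrix(); print(np.round(R,3))
for sg in(1,-1):
  print(sg,row(tgt(J,(118,66,150),sgn=sg)))
E
```

```text
[[ 0.928  0.372  0.   ]
 [ 0.372 -0.928  0.   ]
 [ 0.    -0.    -1.   ]]
1 [3.5322, -2.2951, 0.4085, 0.0, -0.0, -0.3452]
-1 [3.5322, -2.2951, 0.4085, -0.0, -0.0, 0.6548]
```

```bash
python3 -m pendant '[{"claw":-1,"dx":1,"dy":-0.6,"dz":0,"rx":0,"ry":0,"rz":-0.28},{"claw":-1,"dx":1,"dy":-0.6,"dz":0,"rx":0,"ry":0,"rz":-0.28},{"claw":-1,"dx":1,"dy":-0.6,"dz":0,"rx":0,"ry":0,"rz":-0.28},{"claw":-1,"dx":1,"dy":-0.6,"dz":0,"rx":0,"ry":0,"rz":-0.28},{"claw":-1,"dx":1,"dy":-0.6,"dz":0,"rx":0,"ry":0,"rz":-0.28}]' 30
python3 - <<'E'
from calc import *
print(row(tgt(J,(118,66,150))))
E
```

```text
t: 2.22
ee_pos: [0.3564, -0.3454, 0.4048]
ee_rot: [-2.529, -1.864, -0.001]
ft_force: [-0.4, -1.7, 0.3]
opening: -0.001
[2.896, 0.8951, 0.4113, 0.0001, -0.0002, -0.0621]
```

```bash
python3 -m pendant '[{"claw":-1,"dx":1,"dy":0.31,"dz":0,"rz":-0.062,"rx":0,"ry":0},{"claw":-1,"dx":1,"dy":0.31,"dz":0,"rz":-0.062,"rx":0,"ry":0},{"claw":-1,"dx":1,"dy":0.31,"dz":0,"rz":-0.062,"rx":0,"ry":0},{"claw":-1,"dx":1,"dy":0.31,"dz":0,"rz":-0.062,"rx":0,"ry":0}]'
python3 - <<'E'
from calc import *
print(row(tgt(J,(118,66,150))))
E
```

```text
t: 2.72
ee_pos: [0.4762, -0.1737, 0.4049]
ee_rot: [2.342, 2.094, 0.001]
ft_force: [-0.9, -0.5, -0.4]
opening: -0.004
[1.7567, 0.9236, 0.411, 0.0002, -0.0002, -0.0019]
```

```bash
python3 -m pendant '[{"claw":-1,"dx":0.95,"dy":0.5,"dz":0,"rz":-0.002,"rx":0,"ry":0},{"claw":-1,"dx":0.95,"dy":0.5,"dz":0,"rz":-0.002,"rx":0,"ry":0},{"claw":-1,"dx":0.95,"dy":0.5,"dz":0,"rz":-0.002,"rx":0,"ry":0},{"claw":-1,"dx":0.95,"dy":0.5,"dz":0,"rz":-0.002,"rx":0,"ry":0}]'
python3 - <<'E'
from calc import *
print(row(tgt(J,(118,66,150))))
E
```

```text
t: 3.22
ee_pos: [0.5973, 0.0036, 0.4047]
ee_rot: [-2.336, -2.101, -0.001]
ft_force: [0.4, -0.9, 0.0]
opening: -0.002
[0.8056, 0.425, 0.4091, 0.0002, -0.0002, -0.0001]
```

```bash
python3 -m pendant '[{"claw":-1,"dx":0.806,"dy":0.425,"dz":0,"rx":0,"ry":0,"rz":0},{"claw":-1,"dx":0.806,"dy":0.425,"dz":0,"rx":0,"ry":0,"rz":0},{"claw":-1,"dx":0.806,"dy":0.425,"dz":0.2,"rx":0,"ry":0,"rz":0},{"claw":-1,"dx":0.806,"dy":0.425,"dz":0.41,"rx":0,"ry":0,"rz":0},{"claw":-1,"dx":0.806,"dy":0.425,"dz":0.41,"rx":0,"ry":0,"rz":0}]'
python3 - <<'E'
from calc import *
print(row(tgt(J,(118,66,97))))
for n in('top','scene','wrist'):
    p=get_image(n); save(p,n+'1')
    if n!='wrist':
        print(n,proj(p,toW(J,(58,69,64))),proj(p,toW(J,(118,66,150))),[(np.round(a['point'],4),a['conf']) for l in('stop_pivot','stop_blade','jig_corner') for a in finder.tip_of(l,p)[:1]])
p=cv2.imread('pics/scene1.png');q=cv2.imread('pics/top1.png')
cv2.imwrite('pics/c1.png',np.hstack([cv2.resize(p[200:380,150:310],(400,450),interpolation=2),cv2.resize(q[150:240,150:230],(400,450),interpolation=2)]))
E
```

```text
t: 3.85
ee_pos: [0.6963, 0.1523, 0.3162]
ee_rot: [-2.333, -2.094, 0.016]
ft_force: [-1.5, -0.7, -0.3]
opening: 0.0
[0.0147, 0.0145, 0.2308, -0.0038, 0.0008, -0.0007]
top (np.float64(210.571192390027), np.float64(215.98208013045954)) (np.float64(206.1018731921323), np.float64(175.89364588361423)) [(array([0.6409, 0.166 , 0.0635]), 0.61), (array([0.6474, 0.1606, 0.0833]), 0.67), (array([0.6473, 0.1535, 0.0172]), 0.71)]
scene (np.float64(232.7332074069459), np.float64(321.6317252530863)) (np.float64(203.59649561815087), np.float64(272.40726225852256)) [(array([0.639 , 0.1649, 0.0606]), 0.57), (array([0.6445, 0.1604, 0.0825]), 0.86), (array([0.6498, 0.1577, 0.0176]), 0.81)]
```

View pics/c1.png

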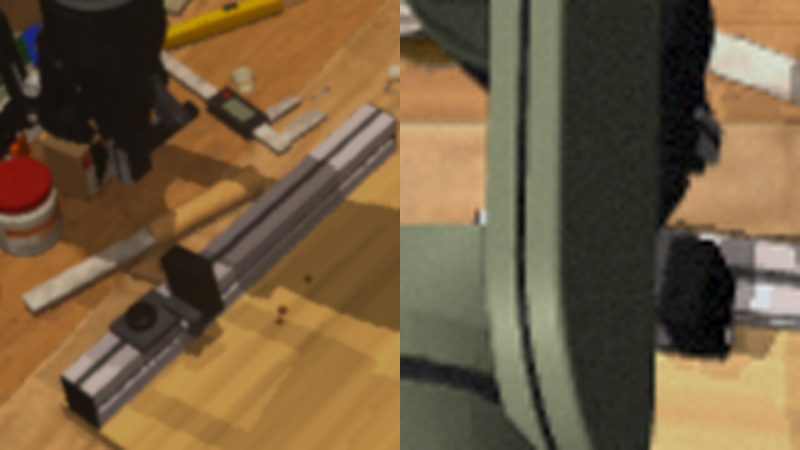

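View pics/wrist1.png

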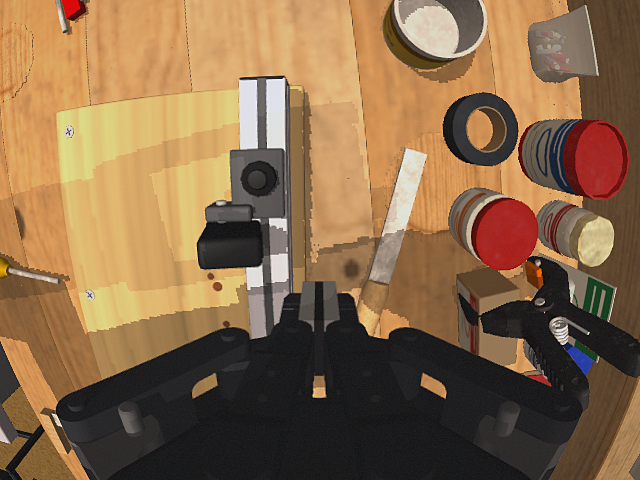

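The finger is behind the blade, and the fence and stop show clearly in the wrist view with the blade at (230, 245). I'll lower, then sweep toward the robot.

```bash
python3 -m pendant '[{"claw":-1,"dx":0.015,"dy":0.015,"dz":0.12,"rx":-0.0038,"ry":0.0008,"rz":0},{"claw":-1,"dx":0.015,"dy":0.015,"dz":0.23,"rx":-0.0038,"ry":0.0008,"rz":0},{"claw":-1,"dx":0.015,"dy":0.015,"dz":0.23,"rx":-0.0038,"ry":0.0008,"rz":0},{"claw":-1,"dx":0.015,"dy":0.015,"dz":0.23,"rx":-0.0038,"ry":0.0008,"rz":0}]'
python3 - <<'E'
from calc import *
for w in [(100,97),(76,107),(59,105),(45,96),(23,87)]: print(w,row(tgt(J,(w[0],66,w[1]))))
p=get_image('wrist'); save(p,'wrist2')
E
```

```text
t: 4.8
ee_pos: [0.7016, 0.1541, 0.2768]
ee_rot: [2.334, 2.092, 0.015]
ft_force: [-1.1, 0.9, 0.4]
opening: -0.002
(100, 97) [0.0018, -0.1042, 0.033, 0.0038, -0.0008, -0.0012]
(76, 107) [0.0015, -0.2236, -0.0184, 0.0038, -0.0008, -0.0012]
(59, 105) [0.0011, -0.3087, -0.0095, 0.0038, -0.0008, -0.0012]
(45, 96) [0.0008, -0.3792, 0.0347, 0.0038, -0.0008, -0.0012]
(23, 87) [0.0003, -0.4897, 0.0784, 0.0038, -0.0008, -0.0012]
```

View pics/wrist2.png

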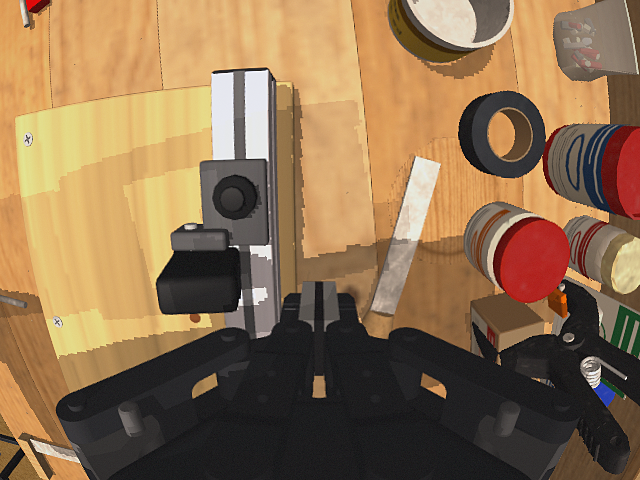

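```bash
python3 - <<'E'
from calc import *
s=ctrl.state();print(s['t'],s['ee_pos'],s['ee_rot'],s['dq'])
for w in [(100,97),(76,107),(59,105),(45,96),(23,87)]: print(w,row(tgt(J,(w[0],66,w[1]))))
E
```

```text
4.85 [0.70190214 0.15419946 0.27759397] [2.33351845 2.09126218 0.01720391] [ 0.00070364 -0.0107717  -0.00903449 -0.00150788 -0.00148886 -0.00138182]
(100, 97) [0.0014, -0.1056, 0.0366, 0.0042, -0.0009, -0.0012]
(76, 107) [0.0011, -0.2249, -0.015, 0.0042, -0.0009, -0.0012]
(59, 105) [0.0007, -0.31, -0.0062, 0.0042, -0.0009, -0.0012]
(45, 96) [0.0003, -0.3806, 0.0379, 0.0042, -0.0009, -0.0012]
(23, 87) [-0.0002, -0.4912, 0.0814, 0.0042, -0.0009, -0.0012]
```

```bash
python3 -m pendant '[{"claw":-1,"dx":0.001,"dy":-0.05,"dz":0.03,"rx":0.004,"ry":-0.001,"rz":-0.001},{"claw":-1,"dx":0.001,"dy":-0.105,"dz":0.03,"rx":0.004,"ry":-0.001,"rz":-0.001},{"claw":-1,"dx":0.001,"dy":-0.165,"dz":0.01,"rx":0.004,"ry":-0.001,"rz":-0.001},{"claw":-1,"dx":0.001,"dy":-0.225,"dz":-0.015,"rx":0.004,"ry":-0.001,"rz":-0.001},{"claw":-1,"dx":0.001,"dy":-0.27,"dz":-0.012,"rx":0.004,"ry":-0.001,"rz":-0.001}]'
python3 - <<'E'
from calc import *
p=get_image('wrist'); save(p,'wrist3')
s=ctrl.state();print(s['t'],s['ee_pos'],s['ft_force'])
for w in [(59,105),(45,96),(23,87)]: print(w,row(tgt(J,(w[0],66,w[1]))))
E
```

```text
t: 5.48
ee_pos: [0.647, 0.1606, 0.2796]
ee_rot: [2.336, 2.101, -0.0]
ft_force: [0.5, 0.0, 3.3]
opening: 0.005
5.525 [0.64594804 0.16086208 0.27880916] [-0.04674713 -0.12414114  2.23864219]
(59, 105) [-0.0018, -0.0283, 0.0041, -0.0008, 0.0001, 0.0]
(45, 96) [-0.0017, -0.0982, 0.0493, -0.0008, 0.0001, 0.0]
(23, 87) [-0.0017, -0.2081, 0.0946, -0.0008, 0.0001, 0.0]
```

View pics/wrist3.png

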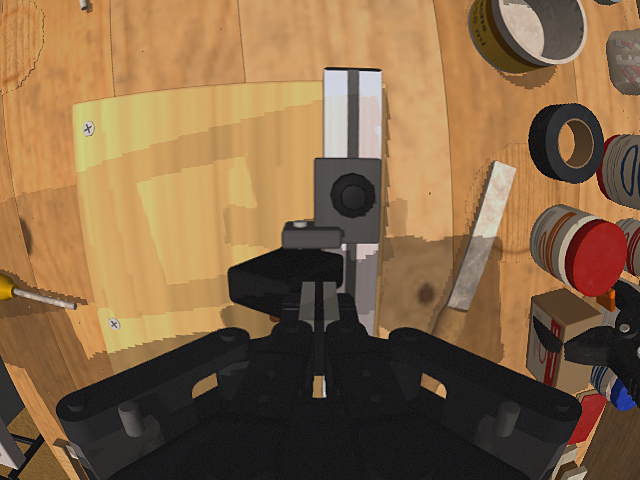

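The blade, at (290, 280), has tilted toward the robot ahead of the finger. I'll continue round and down.

```bash
python3 -m pendant '[{"claw":-1,"dx":-0.002,"dy":-0.05,"dz":0.01,"rx":0,"ry":0,"rz":0},{"claw":-1,"dx":-0.002,"dy":-0.1,"dz":0.045,"rx":0,"ry":0,"rz":0},{"claw":-1,"dx":-0.002,"dy":-0.15,"dz":0.07,"rx":0,"ry":0,"rz":0},{"claw":-1,"dx":-0.002,"dy":-0.205,"dz":0.09,"rx":0,"ry":0,"rz":0},{"claw":-1,"dx":-0.002,"dy":-0.235,"dz":0.11,"rx":0,"ry":0,"rz":0}]'
python3 - <<'E'
from calc import *
p=get_image('wrist'); save(p,'wrist4')
s=ctrl.state();print(s['t'],s['ee_pos'],s['ft_force'])
for w in [(12,81),(8,71),(6,60),(7,50),(11,41),(18,34),(20,34)]: print(w,row(tgt(J,(w[0],66,w[1]))))
E
```

```text
t: 6.15
ee_pos: [0.5998, 0.165, 0.2553]
ee_rot: [-2.335, -2.1, 0.004]
ft_force: [0.3, -0.8, 1.1]
opening: -0.0
6.2 [0.59918088 0.16503906 0.25465663] [-1.25483706 -0.2521621   1.03385499]
(12, 81) [0.0021, -0.0286, 0.0034, -0.0015, 0.0005, -0.0001]
(8, 71) [0.0022, -0.0484, 0.0535, -0.0015, 0.0005, -0.0001]
(6, 60) [0.0023, -0.0581, 0.1086, -0.0015, 0.0005, -0.0001]
(7, 50) [0.0023, -0.0529, 0.1585, -0.0015, 0.0005, -0.0001]
(11, 41) [0.0024, -0.0327, 0.2034, -0.0015, 0.0005, -0.0001]
(18, 34) [0.0025, 0.0025, 0.2383, -0.0015, 0.0005, -0.0001]
(20, 34) [0.0025, 0.0125, 0.2382, -0.0015, 0.0005, -0.0001]
```

View pics/wrist4.png

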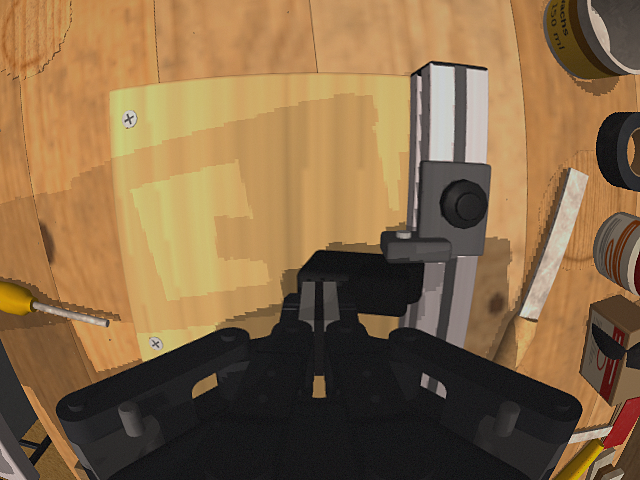

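Now the blade is about level, at (350, 285), with the finger on top. I'll continue down the arc.

```bash
python3 -m pendant '[{"claw":-1,"dx":0.002,"dy":-0.035,"dz":0.02,"rx":-0.001,"ry":0,"rz":0},{"claw":-1,"dx":0.002,"dy":-0.05,"dz":0.06,"rx":-0.001,"ry":0,"rz":0},{"claw":-1,"dx":0.002,"dy":-0.056,"dz":0.11,"rx":-0.001,"ry":0,"rz":0},{"claw":-1,"dx":0.002,"dy":-0.05,"dz":0.16,"rx":-0.001,"ry":0,"rz":0},{"claw":-1,"dx":0.002,"dy":-0.033,"dz":0.2,"rx":-0.001,"ry":0,"rz":0}]'
python3 - <<'E'
from calc import *
p=get_image('wrist'); save(p,'wrist5')
s=ctrl.state();print(s['t'],s['ee_pos'],s['ft_force'])
for w in [(11,41),(18,34),(20,34)]: print(w,row(tgt(J,(w[0],66,w[1]))))
E
```

```text
t: 6.82
ee_pos: [0.5939, 0.166, 0.215]
ee_rot: [2.336, 2.1, -0.002]
ft_force: [-2.5, 0.5, 0.6]
opening: -0.005
6.875 [0.59398768 0.16581518 0.21398824] [-0.15209827 -0.67703738 -0.4254267 ]
(11, 41) [0.001, -0.0074, -0.0001, -0.0003, 0.0004, -0.0002]
(18, 34) [0.0011, 0.0277, 0.0349, -0.0003, 0.0004, -0.0002]
(20, 34) [0.0011, 0.0377, 0.0349, -0.0003, 0.0004, -0.0002]
```

View pics/wrist5.png

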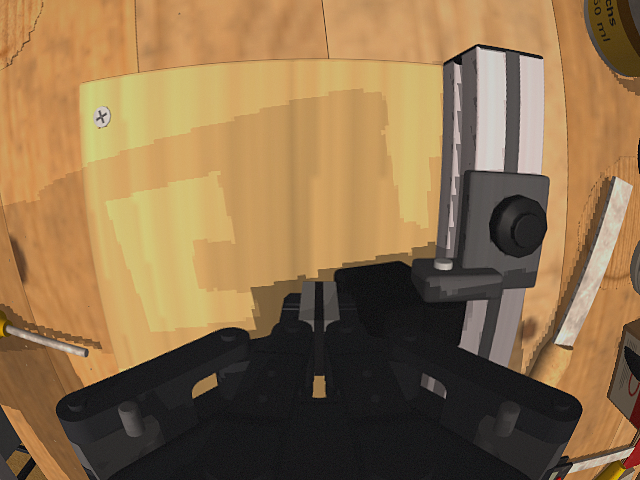

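```bash
python3 -m pendant '[{"claw":-1,"dx":0.001,"dy":0.01,"dz":0.02,"rx":0,"ry":0,"rz":0},{"claw":-1,"dx":0.001,"dy":0.028,"dz":0.035,"rx":0,"ry":0,"rz":0},{"claw":-1,"dx":0.001,"dy":0.045,"dz":0.035,"rx":0,"ry":0,"rz":0},{"claw":-1,"dx":0.001,"dy":0.06,"dz":0.035,"rx":0,"ry":0,"rz":0},{"claw":-1,"dx":0.001,"dy":0.065,"dz":0.035,"rx":0,"ry":0,"rz":0}]'
python3 - <<'E'
from calc import *
p=get_image('wrist'); save(p,'wrist6')
s=ctrl.state();print(s['t'],s['ee_pos'],s['ft_force'])
for w in [(20,34)]: print(w,row(tgt(J,(w[0],66,w[1]))))
E
```

```text
t: 7.5
ee_pos: [0.6018, 0.1653, 0.2054]
ee_rot: [-2.327, -2.093, 0.023]
ft_force: [-18.7, 1.6, 3.2]
opening: -0.001
7.55 [0.60180268 0.16529641 0.20540454] [-17.76124198   0.49242018   1.84873509]
(20, 34) [-0.0006, -0.0016, -0.0079, -0.0058, 0.0011, -0.0]
```

View pics/wrist6.png

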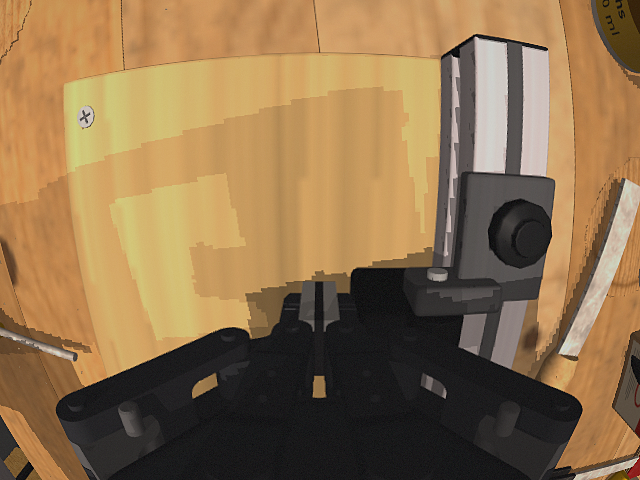

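The stop is blocked at the expected position with 18 N of reaction, so it is down. I'll back off, rise and look.

```bash
python3 -m pendant '[{"claw":-1,"dx":0,"dy":-0.1,"dz":0,"rx":0,"ry":0,"rz":0},{"claw":-1,"dx":0,"dy":-0.2,"dz":-0.1,"rx":0,"ry":0,"rz":0},{"claw":1,"dx":-0.3,"dy":-0.4,"dz":-0.5,"rx":0,"ry":0,"rz":0},{"claw":1,"dx":-0.6,"dy":-0.5,"dz":-0.7,"rx":0,"ry":0,"rz":0},{"claw":1,"dx":-0.9,"dy":-0.6,"dz":-0.7,"rx":0,"ry":0,"rz":0}]'
python3 - <<'E'
from calc import *
s=ctrl.state();print(s['t'],s['ee_pos'],s['ft_force'])
p=get_image('scene'); save(p,'scene2'); q=get_image('wrist'); save(q,'wrist7')
cv2.imwrite('pics/c2.png',cv2.resize(p['img'][230:440,160:400],None,fx=2.85,fy=2.85,interpolation=cv2.INTER_CUBIC))
for l in('stop_blade','stop_pivot','bracket','bracket_leg'): print(l,[(np.round(a['point'],4),a['conf']) for a in finder.tip_of(l,p)[:2]])
print('exp blade',toW(J,(51,69,44)))
print('to bracket above', row(tgt(B,(-31,0,130),off=.155)))
E
```

```text
t: 8.18
ee_pos: [0.491, 0.0403, 0.3375]
ee_rot: [2.327, 2.097, 0.011]
ft_force: [0.3, -1.2, 0.2]
opening: 0.64
8.175 [0.49098055 0.0402586  0.33751807] [ 0.34806474 -1.16728211  0.24476722]
stop_blade [(array([0.629 , 0.1621, 0.0415]), 0.72)]
stop_pivot [(array([0.6388, 0.1665, 0.0599]), 0.75)]
bracket [(array([ 0.463 , -0.2536, -0.0014]), 0.7)]
bracket_leg [(array([ 0.4409, -0.2545,  0.0389]), 0.8)]
exp blade [0.63263566 0.16493512 0.044     ]
to bracket above [-1.4999, -0.101, 0.2447, 0.0012, 0.0002, -0.0662]
```

View pics/c2.png

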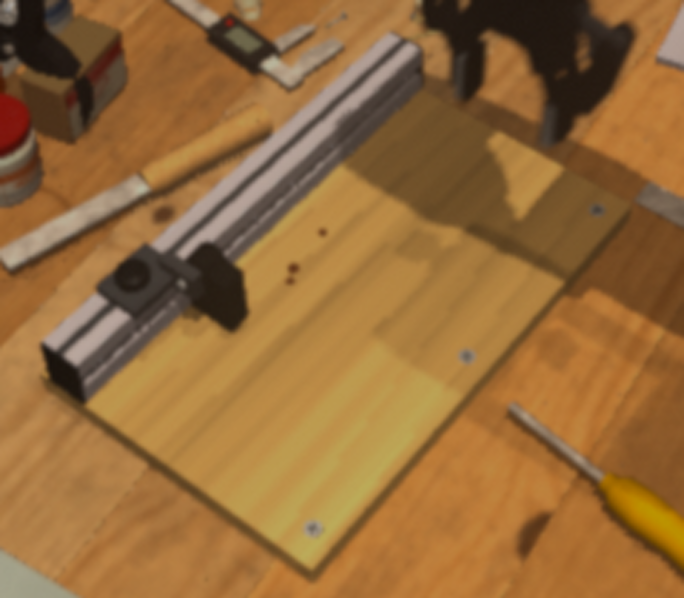

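View pics/wrist7.png

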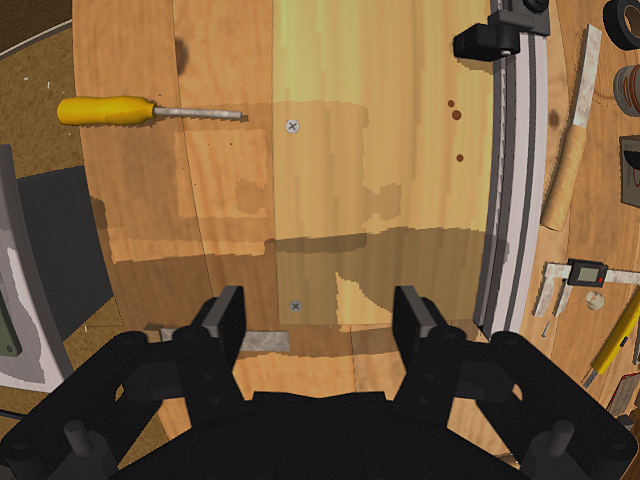

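The stop hangs down in front of the fence, at (222, 290) in the zoom. Next the bracket.

```bash
python3 -m pendant '[{"claw":1,"dx":-0.8,"dy":-0.05,"dz":0,"rx":0.001,"ry":0,"rz":-0.033},{"claw":1,"dx":-0.8,"dy":-0.05,"dz":0,"rx":0.001,"ry":0,"rz":-0.066},{"claw":1,"dx":-0.8,"dy":-0.05,"dz":0,"rx":0.001,"ry":0,"rz":-0.066},{"claw":1,"dx":-0.8,"dy":-0.05,"dz":0,"rx":0.001,"ry":0,"rz":-0.066},{"claw":1,"dx":-0.8,"dy":-0.05,"dz":0,"rx":0.001,"ry":0,"rz":-0.066}]'
python3 - <<'E'
from calc import *
print('to bracket above', row(tgt(B,(-31,0,130),off=.155)))
E
```

```text
t: 9.1
ee_pos: [0.4636, -0.116, 0.3333]
ee_rot: [-2.104, -2.331, 0.001]
ft_force: [-0.5, 0.9, -0.0]
opening: 1.002
to bracket above [-0.6778, -0.1935, 0.2414, -0.0005, -0.0001, 0.0001]
```

```bash
python3 -m pendant '[{"claw":1,"dx":-0.678,"dy":-0.194,"dz":0.08,"rx":0,"ry":0,"rz":0},{"claw":1,"dx":-0.678,"dy":-0.194,"dz":0.16,"rx":0,"ry":0,"rz":0},{"claw":1,"dx":-0.678,"dy":-0.194,"dz":0.24,"rx":0,"ry":0,"rz":0},{"claw":1,"dx":-0.678,"dy":-0.194,"dz":0.24,"rx":0,"ry":0,"rz":0},{"claw":1,"dx":-0.678,"dy":-0.194,"dz":0.24,"rx":0,"ry":0,"rz":0}]'
python3 - <<'E'
from calc import *
q=get_image('wrist'); save(q,'wrist8')
print([(np.round(a['point'],4),a['conf']) for a in finder.tip_of('bracket_leg',q)[:2]],toW(B,(-31,0,39)))
print(ctrl.state()['ee_pos'],row(tgt(B,(-31,0,39),off=.155)))
E
```

```text
t: 9.72
ee_pos: [0.4389, -0.2544, 0.2862]
ee_rot: [-2.104, -2.333, 0.001]
ft_force: [-0.3, -0.3, 0.3]
opening: 0.998
[(array([ 0.4342, -0.2491,  0.0355]), 0.62)] [ 0.43883673 -0.25474502  0.039     ]
[ 0.43903161 -0.2544975   0.28692386] [-0.0004, -0.0012, 0.4646, 0.0001, 0.0005, 0.0005]
```

View pics/wrist8.png

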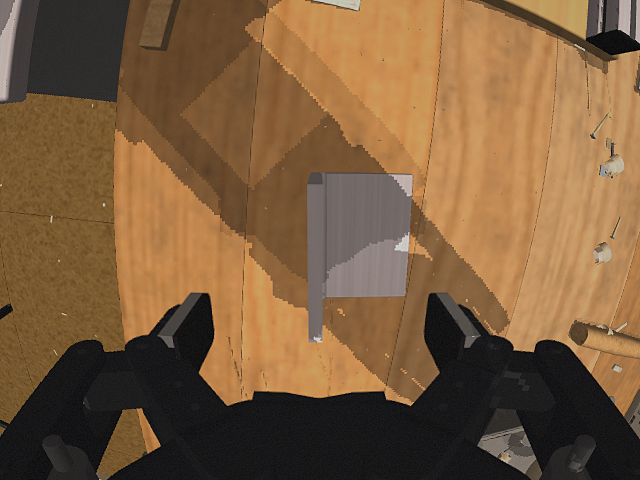

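The leg, at (316, 260), is centred between the fingers and aligned. I'll descend and grip.

```bash
python3 -m pendant '[{"claw":1,"dx":0,"dy":-0.001,"dz":0.2,"rx":0,"ry":0,"rz":0},{"claw":1,"dx":0,"dy":-0.001,"dz":0.4,"rx":0,"ry":0,"rz":0},{"claw":1,"dx":0,"dy":-0.001,"dz":0.464,"rx":0,"ry":0,"rz":0},{"claw":1,"dx":0,"dy":-0.001,"dz":0.464,"rx":0,"ry":0,"rz":0},{"claw":-1,"dx":0,"dy":-0.001,"dz":0.464,"rx":0,"ry":0,"rz":0}]' 60
python3 -m pendant '[{"claw":-1,"dx":0,"dy":0,"dz":0,"rx":0,"ry":0,"rz":0},{"claw":-1,"dx":0,"dy":0,"dz":0,"rx":0,"ry":0,"rz":0},{"claw":-1,"dx":0,"dy":0,"dz":0,"rx":0,"ry":0,"rz":0},{"claw":-1,"dx":0,"dy":0,"dz":0,"rx":0,"ry":0,"rz":0},{"claw":-1,"dx":0,"dy":0,"dz":0,"rx":0,"ry":0,"rz":0}]' 60
python3 - <<'E'
from calc import *
q=get_image('wrist'); save(q,'wrist9')
s=ctrl.state();print(s['ee_pos'],s['ee_rot'],s['ft_force'],s['opening'],row(tgt(B,(-31,0,39),off=.155)))
E
```

```text
t: 10.45
ee_pos: [0.4389, -0.2563, 0.1951]
ee_rot: [2.103, 2.329, -0.002]
ft_force: [0.5, -0.5, 0.2]
opening: 0.816
t: 11.08
ee_pos: [0.438, -0.2561, 0.1938]
ee_rot: [2.106, 2.33, -0.002]
ft_force: [-0.7, -0.3, 4.4]
opening: 0.084
[ 0.43799542 -0.25608301  0.19376268] [ 2.10584548e+00  2.33049573e+00 -2.04090656e-03] [-1.23517723  0.37663327  3.90796892] 0.08426940643003315 [0.0062, 0.0049, -0.0012, -0.0002, 0.0004, -0.0002]
```

View pics/wrist9.png

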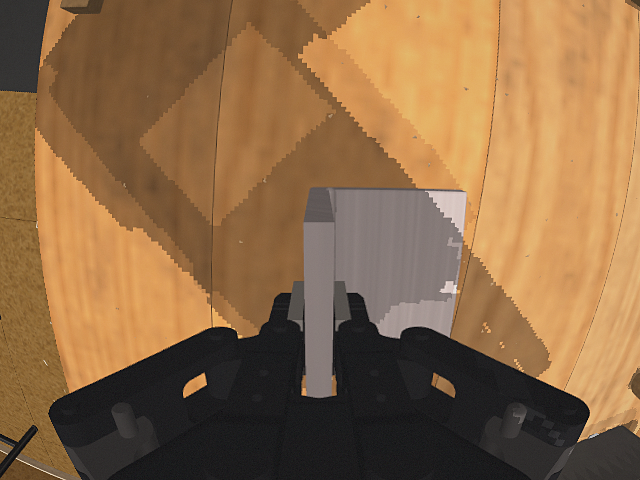

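```bash
python3 -m pendant '[{"claw":-1,"dx":0,"dy":0,"dz":-0.12,"rx":0,"ry":0,"rz":0},{"claw":-1,"dx":0,"dy":0,"dz":-0.25,"rx":0,"ry":0,"rz":0},{"claw":-1,"dx":0.2,"dy":0.05,"dz":-0.27,"rx":0,"ry":0,"rz":0},{"claw":-1,"dx":0.4,"dy":0.1,"dz":-0.27,"rx":0,"ry":0,"rz":0.015},{"claw":-1,"dx":0.6,"dy":0.15,"dz":-0.27,"rx":0,"ry":0,"rz":0.03}]'
python3 - <<'E'
from calc import *
q=get_image('wrist'); save(q,'wrist10')
s=ctrl.state();print(s['ee_pos'],s['ft_force'],s['opening'],row(tgt(J,(-11,-1.2,89),off=.155)))
E
```

```text
t: 11.75
ee_pos: [0.4551, -0.132, 0.2463]
ee_rot: [-2.215, -2.225, 0.002]
ft_force: [1.4, -0.6, -2.3]
opening: 0.087
[ 0.45472179 -0.12786552  0.24572126] [-0.74169184  4.53689315 -2.7666367 ] 0.0890981589229367 [1.1444, 0.551, 0.0125, -0.0013, -0.0016, 0.0355]
```

View pics/wrist10.png

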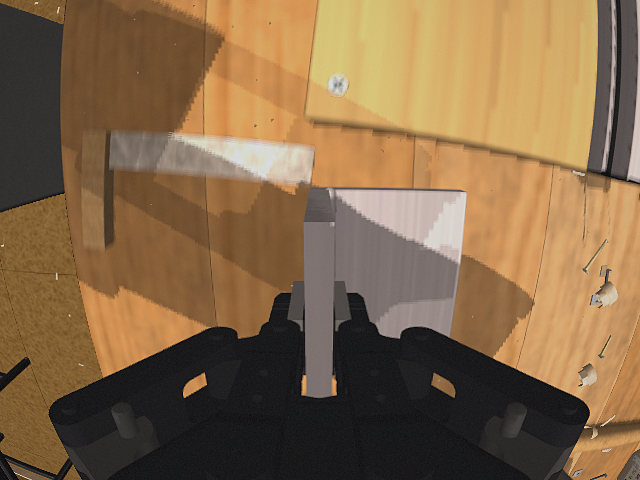

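The bracket is lifted and square in the grip. I'll carry on to the staging point.

```bash
python3 -m pendant '[{"claw":-1,"dx":0.2,"dy":0.1,"dz":0,"rx":0,"ry":0,"rz":0.01},{"claw":-1,"dx":0.4,"dy":0.2,"dz":0,"rx":0,"ry":0,"rz":0.02},{"claw":-1,"dx":0.6,"dy":0.3,"dz":0,"rx":0,"ry":0,"rz":0.03},{"claw":-1,"dx":0.7,"dy":0.35,"dz":0,"rx":0,"ry":0,"rz":0.0355},{"claw":-1,"dx":0.8,"dy":0.4,"dz":0,"rx":0,"ry":0,"rz":0.0355}]'
python3 - <<'E'
from calc import *
q=get_image('wrist')
s=ctrl.state();print(s['ee_pos'],s['ft_force'],s['opening'],row(tgt(J,(-11,-1.2,89),off=.155)))
E
```

```text
t: 12.42
ee_pos: [0.5342, 0.0283, 0.2457]
ee_rot: [-2.332, -2.102, 0.004]
ft_force: [0.3, -0.6, -3.0]
opening: 0.083
[0.53514837 0.03001186 0.2460119 ] [ 1.64037978  2.08921252 -2.75755654] 0.08159200213538448 [0.3709, 0.1046, 0.0105, -0.0004, -0.0005, 0.0009]
```

```bash
python3 -m pendant '[{"claw":-1,"dx":0.15,"dy":0.05,"dz":0,"rx":0,"ry":0,"rz":0.001},{"claw":-1,"dx":0.3,"dy":0.1,"dz":0,"rx":0,"ry":0,"rz":0.001},{"claw":-1,"dx":0.36,"dy":0.1,"dz":0.01,"rx":0,"ry":0,"rz":0.001},{"claw":-1,"dx":0.36,"dy":0.1,"dz":0.01,"rx":0,"ry":0,"rz":0.001},{"claw":-1,"dx":0.36,"dy":0.1,"dz":0.01,"rx":0,"ry":0,"rz":0.001}]'
python3 - <<'E'
from calc import *
q=get_image('wrist');save(q,'wrist11')
for k in range(2): p=get_image(('scene','top')[k]); save(p,('scene3','top3')[k])
p=cv2.imread('pics/scene3.png');cv2.imwrite('pics/c3.png',cv2.resize(p[220:400,170:410],None,fx=3,fy=3,interpolation=2))
s=ctrl.state();print(s['ee_pos'],s['ft_force'],s['opening'],row(tgt(J,(-11,-1.2,57),off=.155)))
E
```

```text
t: 13.1
ee_pos: [0.5613, 0.0959, 0.2443]
ee_rot: [-2.338, -2.098, 0.004]
ft_force: [-0.2, -0.4, -2.3]
opening: 0.086
[0.56170893 0.09579172 0.24487021] [-0.64184366  0.71467043 -2.58354322] 0.08544853180187335 [0.0304, 0.0063, 0.1643, -0.0003, 0.0004, -0.001]
```

View pics/wrist11.png

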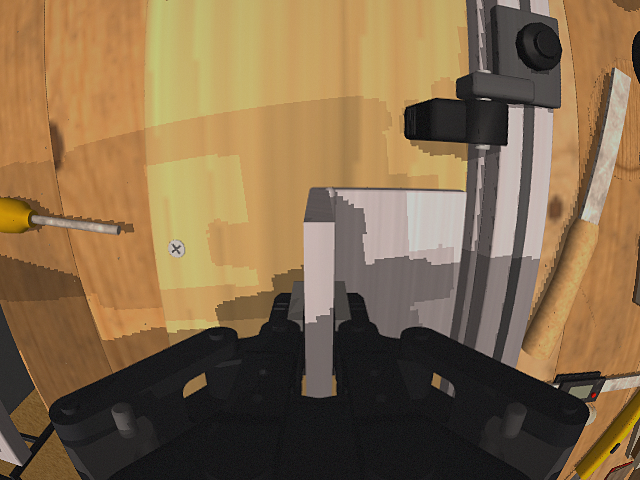

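View pics/c3.png

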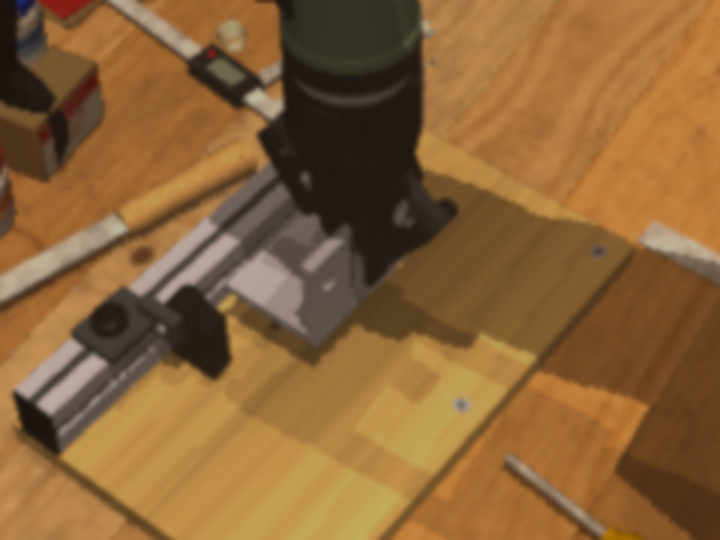

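```bash
python3 -m pendant '[{"claw":-1,"dx":0,"dy":0,"dz":0.06,"rx":0,"ry":0,"rz":-0.001},{"claw":-1,"dx":0,"dy":0,"dz":0.12,"rx":0,"ry":0,"rz":-0.001},{"claw":-1,"dx":0,"dy":0,"dz":0.15,"rx":0,"ry":0,"rz":-0.001},{"claw":-1,"dx":0,"dy":0,"dz":0.16,"rx":0,"ry":0,"rz":-0.001},{"claw":-1,"dx":0,"dy":0,"dz":0.16,"rx":0,"ry":0,"rz":-0.001}]'
python3 - <<'E'
from calc import *
q=get_image('wrist');save(q,'wrist12')
s=ctrl.state();print(s['ee_pos'],s['ft_force'],s['ft_torque'],s['opening'],row(tgt(J,(-11,-1.2,57),off=.155)))
E
```

```text
t: 13.88
ee_pos: [0.562, 0.0967, 0.2128]
ee_rot: [2.334, 2.102, -0.002]
ft_force: [0.0, -0.4, -2.8]
opening: 0.086
[0.56216208 0.09670156 0.21310838] [ 0.14524864  0.09022393 -2.12367626] [ 0.05512876  0.04581295 -0.01369679] 0.08969939224134671 [0.0254, 0.0045, 0.0055, 0.0, 0.0003, 0.0004]
```

```bash
python3 -m pendant '[{"claw":-1,"dx":0,"dy":0,"dz":0.005,"rx":0,"ry":0,"rz":0},{"claw":-1,"dx":0,"dy":0,"dz":0.01,"rx":0,"ry":0,"rz":0},{"claw":-1,"dx":0,"dy":0,"dz":0.01,"rx":0,"ry":0,"rz":0}]'
python3 - <<'E'
from calc import *
q=get_image('wrist');save(q,'wrist12')
s=ctrl.state();print(s['ee_pos'],s['ft_force'],s['ft_torque'],s['opening'],row(tgt(J,(-11,-1.2,57),off=.155)))
E
```

```text
t: 14.3
ee_pos: [0.5623, 0.0967, 0.2118]
ee_rot: [2.334, 2.102, -0.0]
ft_force: [-1.8, -0.2, 2.5]
opening: 0.084
[0.56223185 0.0966715  0.21175212] [-1.7013857   0.38340701  3.66899904] [-0.013078    0.28705354 -0.05785185] 0.085035307096574 [0.0255, 0.0041, -0.0013, 0.0001, 0.0003, 0.0004]
```

```bash
python3 -m pendant '[{"claw":-1,"dx":0.025,"dy":0.02,"dz":-0.002,"rx":0,"ry":0,"rz":0},{"claw":-1,"dx":0.05,"dy":0.04,"dz":-0.002,"rx":0,"ry":0,"rz":0},{"claw":-1,"dx":0.075,"dy":0.06,"dz":-0.002,"rx":0,"ry":0,"rz":0},{"claw":-1,"dx":0.085,"dy":0.068,"dz":-0.002,"rx":0,"ry":0,"rz":0},{"claw":-1,"dx":0.085,"dy":0.068,"dz":-0.002,"rx":0,"ry":0,"rz":0}]'
python3 - <<'E'
from calc import *
q=get_image('wrist');save(q,'wrist13')
R,_=frame(J)
s=ctrl.state();print(s['ee_pos'],np.round(R.T@s['ft_force'],2),s['ft_torque'],s['opening'],row(tgt(J,(4,13.8,57),off=.155)))
E
```

```text
t: 14.98
ee_pos: [0.5778, 0.1122, 0.2118]
ee_rot: [2.333, 2.102, -0.001]
ft_force: [-2.2, -1.1, 5.7]
opening: 0.086
[0.57776124 0.11222536 0.21177427] [-2.47 -2.5   4.22] [-0.36671264  0.37439336 -0.0104019 ] 0.08300335423981656 [0.015, 0.0101, -0.0011, 0.0002, 0.0003, 0.0004]
```

View pics/wrist13.png

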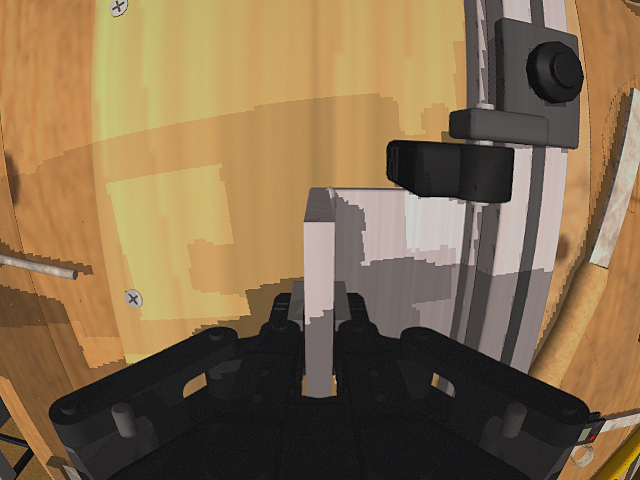

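```bash
python3 -m pendant '[{"claw":-1,"dx":0.005,"dy":0.006,"dz":-0.003,"rx":0,"ry":0,"rz":0},{"claw":-1,"dx":0.005,"dy":0.012,"dz":-0.003,"rx":0,"ry":0,"rz":0},{"claw":-1,"dx":0.005,"dy":0.018,"dz":-0.003,"rx":0,"ry":0,"rz":0},{"claw":-1,"dx":0.005,"dy":0.018,"dz":-0.003,"rx":0,"ry":0,"rz":0}]'
python3 - <<'E'
from calc import *
q=get_image('wrist')
R,_=frame(J)
s=ctrl.state();print(s['ee_pos'],np.round(R.T@s['ft_force'],2),s['ft_torque'],s['opening'],row(tgt(J,(4,13.8,57),off=.155)))
E
```

```text
t: 15.52
ee_pos: [0.5794, 0.1129, 0.2119]
ee_rot: [-2.332, -2.1, 0.009]
ft_force: [-10.6, -3.7, 10.9]
opening: 0.09
[0.57935765 0.11281794 0.2119018 ] [-9.61 -5.14 10.3 ] [-0.52780311  1.12803005 -0.14050404] 0.08222118406411759 [0.0112, 0.0024, -0.0005, -0.0021, 0.0006, 0.0003]
```

```bash
python3 -m pendant '[{"claw":-1,"dx":0.0,"dy":0,"dz":-0.005,"rx":0,"ry":0,"rz":0},{"claw":-1,"dx":0.008,"dy":0,"dz":-0.006,"rx":0,"ry":0,"rz":0},{"claw":-1,"dx":0.014,"dy":0,"dz":-0.006,"rx":0,"ry":0,"rz":0},{"claw":-1,"dx":0.018,"dy":0,"dz":-0.006,"rx":0,"ry":0,"rz":0}]'
python3 - <<'E'
from calc import *
q=get_image('wrist')
R,_=frame(J)
s=ctrl.state();print(s['ee_pos'],np.round(R.T@s['ft_force'],2),s['ft_torque'],s['opening'],row(tgt(J,(4,13.8,57),off=.155)))
E
```

```text
t: 16.08
ee_pos: [0.5796, 0.1148, 0.2122]
ee_rot: [-2.334, -2.101, 0.014]
ft_force: [-8.6, -9.1, 8.2]
opening: 0.084
[0.57961009 0.11483567 0.21222207] [ -7.37 -10.35   6.76] [-1.44678932  1.05861703 -0.35949848] 0.08906460439062934 [0.0011, 0.0022, 0.0011, -0.0023, 0.0018, 0.0002]
```

```bash
python3 -m pendant '[{"claw":-1,"dx":0.005,"dy":0.003,"dz":-0.006,"rx":0,"ry":0,"rz":0},{"claw":-1,"dx":0.01,"dy":0.005,"dz":-0.008,"rx":0,"ry":0,"rz":0},{"claw":-1,"dx":0.01,"dy":0.005,"dz":-0.008,"rx":0,"ry":0,"rz":0}]'
python3 - <<'E'
from calc import *
q=get_image('wrist');save(q,'wrist14')
cv2.imwrite('pics/c4.png',cv2.resize(q['img'][120:300,290:530],None,fx=3,fy=3,interpolation=2))
p=get_image('scene');cv2.imwrite('pics/c5.png',cv2.resize(p['img'][260:380,190:350],None,fx=4.8,fy=4.8,interpolation=2))
R,_=frame(J)
s=ctrl.state();print(s['t'],s['ee_pos'],np.round(R.T@s['ft_force'],2),s['ft_torque'],s['opening'],row(tgt(J,(4,13.8,57),off=.155)))
for l in('bracket_corner','jig_corner','stop_blade'): print(l,[(np.round(a['point'],4),a['conf']) for c in(p,q) for a in finder.tip_of(l,c)[:1]])
E
```

```text
t: 16.5
ee_pos: [0.5803, 0.1167, 0.2126]
ee_rot: [-2.333, -2.1, 0.016]
ft_force: [-6.7, -8.8, 2.7]
opening: 0.084
16.6 [0.58028878 0.11668637 0.21258078] [-6.78 -9.5   2.59] [-1.42167299  1.04026772 -0.16347575] 0.08082574781929064 [-0.0085, -0.0001, 0.003, -0.0028, 0.0019, 0.0003]
bracket_corner [(array([0.6456, 0.1564, 0.0136]), 0.73)]
jig_corner [(array([0.6487, 0.1575, 0.0165]), 0.76)]
stop_blade [(array([0.6286, 0.1612, 0.0405]), 0.92)]
```

View pics/c4.png

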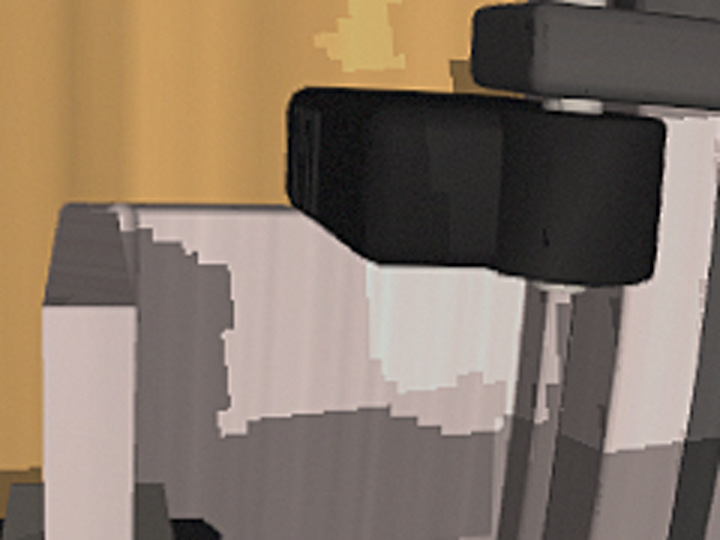

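View pics/c5.png

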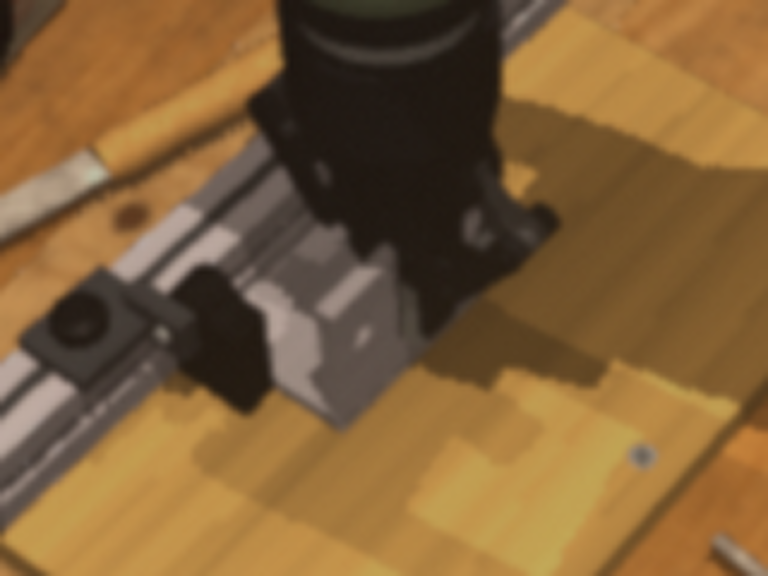

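The Y force stayed constant while it moved, so the bracket is still sliding. I'll push on toward the stop.

```bash
python3 -m pendant '[{"claw":-1,"dx":0.004,"dy":0,"dz":0,"rx":0,"ry":0,"rz":0},{"claw":-1,"dx":0.008,"dy":0,"dz":0,"rx":0,"ry":0,"rz":0},{"claw":-1,"dx":0.01,"dy":0,"dz":0,"rx":0,"ry":0,"rz":0}]'
python3 - <<'E'
from calc import *
q=get_image('wrist')
R,_=frame(J)
s=ctrl.state();print(s['t'],s['ee_pos'],np.round(R.T@s['ft_force'],2),s['ft_torque'],s['opening'],row(tgt(J,(4,13.8,57),off=.155)))
E
```

```text
t: 17.27
ee_pos: [0.5804, 0.1175, 0.2127]
ee_rot: [-2.334, -2.101, 0.02]
ft_force: [-7.9, -14.3, 5.0]
opening: 0.086
17.325 [0.58039111 0.11752819 0.21271124] [ -6.85 -14.2    4.55] [-2.26182099  1.25739157 -0.41534082] 0.08437096237312318 [-0.0127, -0.0002, 0.0037, -0.0031, 0.0028, 0.0003]
```

```bash
python3 -m pendant '[{"claw":-1,"dx":0.003,"dy":0.003,"dz":-0.003,"rx":0,"ry":0,"rz":0},{"claw":-1,"dx":0.004,"dy":0.006,"dz":-0.004,"rx":0,"ry":0,"rz":0},{"claw":-1,"dx":0.004,"dy":0.006,"dz":-0.004,"rx":0,"ry":0,"rz":0},{"claw":-1,"dx":0.004,"dy":0.006,"dz":-0.004,"rx":0,"ry":0,"rz":0}]'
python3 - <<'E'
from calc import *
q=get_image('wrist');save(q,'wrist15')
cv2.imwrite('pics/c6.png',cv2.resize(q['img'][120:300,290:530],None,fx=3,fy=3,interpolation=2))
p=get_image('scene');save(p,'scene6');cv2.imwrite('pics/c7.png',cv2.resize(p['img'][260:380,190:350],None,fx=4.8,fy=4.8,interpolation=2))
R,_=frame(J)
s=ctrl.state();print(s['t'],s['ee_pos'],np.round(R.T@s['ft_force'],2),s['ft_torque'],s['opening'],row(tgt(J,(4,13.8,57),off=.155)))
for l in('bracket_corner','jig_corner','bracket_leg','stop_pivot'): print(l,[(np.round(a['point'],4),a['conf']) for c in(p,q) for a in finder.tip_of(l,c)[:1]])
E
```

```text
t: 17.82
ee_pos: [0.5809, 0.1178, 0.2129]
ee_rot: [-2.333, -2.1, 0.025]
ft_force: [-10.5, -14.0, 4.6]
opening: 0.085
17.925 [0.58091309 0.11778383 0.21293209] [ -9.15 -15.42   3.52] [-2.51999445  1.48138064 -0.40138199] 0.08639729176687892 [-0.0142, -0.0026, 0.0048, -0.0039, 0.0032, 0.0003]
bracket_corner [(array([0.6453, 0.1545, 0.0167]), 0.58)]
jig_corner [(array([0.6496, 0.1574, 0.0195]), 0.62)]
bracket_leg [(array([0.5799, 0.1164, 0.0591]), 0.83), (array([ 0.7977, -0.0784, -0.0029]), 0.22)]
stop_pivot [(array([0.639 , 0.1636, 0.0621]), 0.86), (array([0.636 , 0.1637, 0.067 ]), 0.8)]
```

View pics/c6.png

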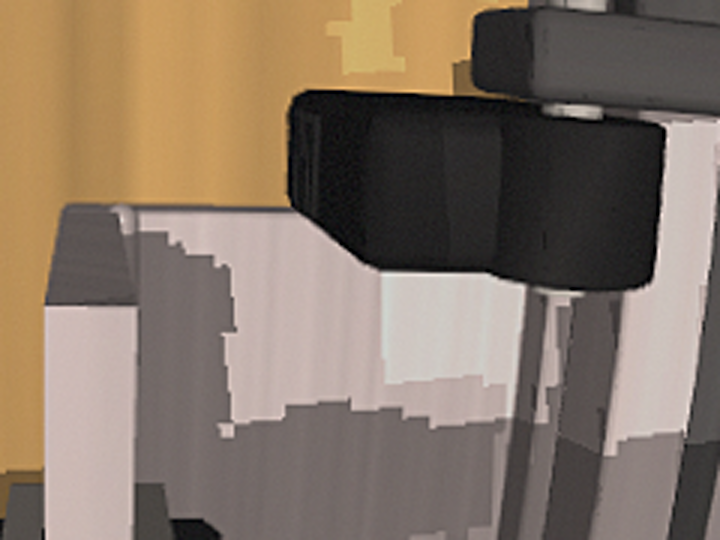

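View pics/c7.png

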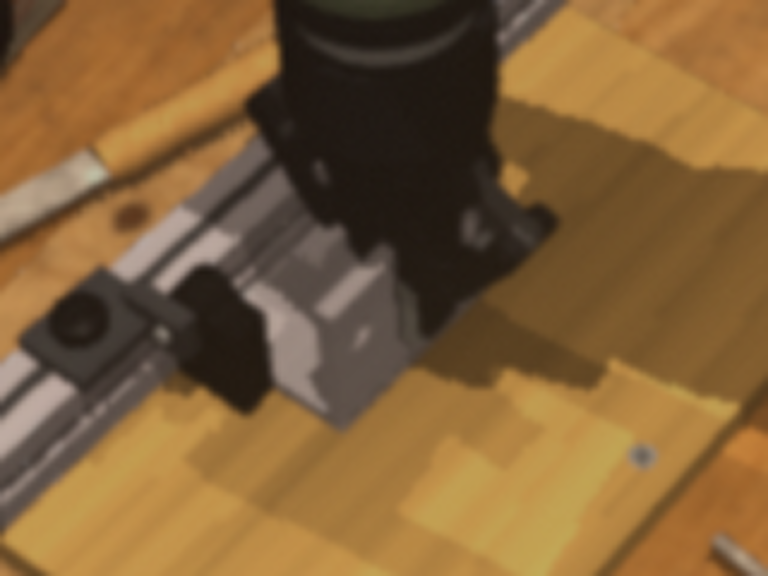

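In the wrist zoom the flat leg's left edge (row ~207) meets the stop's lower front edge at (300, 207). The far edge lies along the fence at x≈500–525. One settling check, then I hand in.

```bash
python3 -m pendant '[{"claw":-1,"dx":0,"dy":0,"dz":0,"rx":0,"ry":0,"rz":0},{"claw":-1,"dx":0,"dy":0,"dz":0,"rx":0,"ry":0,"rz":0},{"claw":-1,"dx":0,"dy":0,"dz":0,"rx":0,"ry":0,"rz":0},{"claw":-1,"dx":0,"dy":0,"dz":0,"rx":0,"ry":0,"rz":0}]'
python3 - <<'E'
from calc import *
R,_=frame(J)
s=ctrl.state();print(s['t'],s['ee_pos'],np.round(R.T@s['ft_force'],2),s['opening'])
q=get_image('wrist')
im=q['img'].copy()
def fe(X):
    c=q['R']@X+q['t']; th=np.arctan2(np.hypot(c[0],c[1]),c[2]); a=np.arctan2(c[1],c[0])
    return q['cx']+q['fx']*th*np.cos(a), q['cy']+q['fy']*th*np.sin(a)
for dy in (0,2.,):
  J2=J.copy(); J2[:2]+=R[:2,1]*dy/1000
  for P in [(33,60,20),(33,60,26),(33,60,68),(70,60,58),(70,-30,58),(70,60,26)]:
    u,v=fe(toW(J2,P)); print(dy,P,'zoom',round((u-290)*3),round((v-120)*3))
E
```

```text
t: 18.82
ee_pos: [0.5809, 0.1178, 0.213]
ee_rot: [-2.333, -2.1, 0.025]
ft_force: [-11.1, -15.3, 5.6]
opening: 0.082
18.825 [0.58093968 0.11778185 0.21295768] [ -9.43 -16.4    5.56] 0.08151601669518473
0 (33, 60, 20) zoom 304 204
0 (33, 60, 26) zoom 311 210
0 (33, 60, 68) zoom 384 270
0 (70, 60, 58) zoom 650 260
0 (70, -30, 58) zoom 537 851
0 (70, 60, 26) zoom 552 218
2.0 (33, 60, 20) zoom 304 191
2.0 (33, 60, 26) zoom 312 196
2.0 (33, 60, 68) zoom 385 252
2.0 (70, 60, 58) zoom 651 244
2.0 (70, -30, 58) zoom 540 841
2.0 (70, 60, 26) zoom 553 204
```

```bash
python3 - <<'E'
from calc import *
print(order.finish_job()); s=ctrl.state(); print(s['t'],s['ee_pos'],s['ft_force'],s['opening'])
E
```

```text
the job is handed in; nothing more can be done
None
the job is handed in; nothing more can be done
```

The job is handed in: the flip stop is down and the bracket is pressed into the corner, still gripped. The hand-in gave no verdict, and the arm state can no longer be read.

- **Flip stop:** I swung it over with the shut fingers. It was blocked at the expected position with about 18 N against it, and the scene picture shows it hanging in front of the fence. I did not read the joint angle itself.
- **Bracket position:** The wrist picture shows the left end meeting the stop's lower edge to within about half a millimetre, and the far edge lying along the fence. The tool's turn about the vertical is within about 0.001 rad of square to the jig.
- **Forces before hand-in (18.8 s):** The wrist felt about 9 N from the fence side, 16 N from the stop side and 5.6 N upward, steady over a second. These include friction, so I estimate 5–6 N or more on both the fence and the stop. The raw 16 N toward the stop is above the 5–12 N advised. The grip was 60 N.
- **Tilt:** The arm gives about 0.016 rad under the push, below the 0.035 limit.

**Checks that disagreed:**
- The network put the bracket's corner about 5 mm from the jig's corner in the scene picture. It is only good to about 4 mm per point and the corner was partly hidden, so I trusted the wrist view and the forces.
- The tool stopped 2–3 mm further toward the stop than calculated. Part of that is tool tilt; the rest is probably a little slip in the grip or error in the measured jig position.

I did not touch the try square or the calliper, but took no final measurement of where they lie.

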